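# Vent, unlock and open the bench steriliser

## Task

The steriliser's cycle is over: open the orange vent valve fully, then turn the blue lid lock fully to unlocked - it is interlocked, so do not force it before the valve is open - and swing the lid up by at least 50 degrees so that it stays open by itself. Leave both handles turned, and do not tip or push aside the tube rack, tip box and tube block that stand beside the steriliser.

Things in the scene. Friction and masses are not known exactly. Their poses are not given: they have to be found in the camera images.
- steriliser: White bench steriliser, fixed, 300 mm deep, 360 wide, 235 high at the back; origin: centre of its underside; front looks along its -x, +y is the robot's left when it faces the robot, z up. From the front edge (85 mm high) a face slopes up and away at 30 deg from level, 300 mm long: its outward normal leans 30 deg from vertical towards -x. Handles stand on its lower 120 mm, the lid above.
- panel (a point): Point on the slope half-way between the two handle axes (each 48 mm to a side: blue lid lock in the middle of the machine, orange vent valve on its +y side), 62 mm up the slope. Axes: x up the slope, y level, z outward normal. Under the handles lie two scalloped 106 mm interlock discs, up to 10 mm off the slope; outside them a gauge (18 mm tall, -y) and a brass silencer (22 mm, +y).
- vent_grip (a point): Centre of the vent valve's orange wing grip, on its turning axis, 50 mm out from the slope. Wing: 76 mm long, 14 thick, standing 33 to 63 mm out from the slope, white band near one end. Axes: z = turning axis, outward normal of the slope; x = along the wing to the white band; y = across the wing.
- vent (a joint): Vent valve angle, rad, counter-clockwise seen from outside. 0 = closed: wing straight up the slope, white end uppermost; 1.571 = fully open, at its stop: wing level, white end to the steriliser's +y. Dry friction 0.12 N m; stays where it is left. Starts 0 to 0.2. Past about 1.4 it frees the lock.
- lock_grip (a point): Centre of the lid lock's blue wing grip, on its turning axis, 50 mm out from the slope. Wing: 84 mm long, 14 thick, standing 33 to 63 mm out, white band near one end. Below it, 18 to 25 mm out, a steel tongue 22 mm wide reaches 72 mm from the axis towards the white end; locked, it lies over the lid's lower edge. Axes: z = turning axis, outward; x = along the wing to the white band.
- lock (a joint): Lid lock angle, rad, counter-clockwise seen from outside. 0 = locked: wing and tongue straight up the slope, over the lid; 1.571 = unlocked, at its stop: wing level, white end to the steriliser's +y. Dry friction 0.15 N m. With the vent valve not open it stops after about 0.1 rad; once it is turned the valve cannot close.
- lid_handle (a point): Middle of the lid's black round grip bar: 15 mm thick, 124 mm long, level; posts 12 mm thick 50 mm either side of the middle. Bar centre 39 mm above the lid's face, 52 mm from its lower edge; when shut 54 mm out from the slope. The hinge line, parallel to the bar, lies from here 125 mm along x and -44 mm along z. Axes: when shut x up the slope, y along the bar, z outward normal; they turn with the lid.
- lid (a joint): Lid angle, rad: 0 = shut; grows as the lower edge is lifted and the lid swings up and back about its hinge, to 1.35 at the stop. Steel lid 236 mm wide, 175 long, 14 thick, about 0.45 kg; stiff hinge (0.6 N m): stays where it is left; about 10 N at the bar lifts it.
- tube_rack_mid (a point): Bystander: blue rack of capped tubes, loose, 70 x 160 mm, 112 mm high; point at its centre, 50 mm above the bench; z up.
- tip_box_mid (a point): Bystander: teal pipette-tip box with clear lid, loose, 88 x 128 mm, 77 mm high; point at its centre, 38 mm above the bench; z up.
- tube_block_mid (a point): Bystander: white foam block with two large capped tubes, loose, 90 x 140 mm, 122 mm high; point at its centre, 30 mm above the bench; z up.

How it is judged:
On the way, in this order (a step that is already met when the one before it is completed fails the run):
1. the vent valve is turned fully open (to within 10 degrees of its stop) (value of joint vent above 1.4 rad), for 0.2 s.
2. the lid lock is turned fully to unlocked (to within 10 degrees of its stop) (value of joint lock above 1.4 rad), for 0.2 s.
3. the lid is swung up past 0.8 rad (value of joint lid above 0.8 rad), for 0.2 s.
At the end, for the whole second after the job is handed in: Vent valve above 1.4 rad, lid lock above 1.4 rad, lid above 0.8 rad (46 degrees) and standing still by itself (value of joint each of vent, lock above 1.4 rad and value of joint lid above 0.8 rad and velocity of joint lid between -0.05 and 0.05 rad/s); the robot touches nothing.
It fails at once if the lid lock is forced round (beyond 0.4 rad) while the vent valve is not open (below 1.2 rad) (value of joint lock above 0.4 rad and value of joint vent below 1.2 rad).
It fails at once if the lid is forced up (beyond 0.15 rad) while it is still locked (lock below 0.5 rad) (value of joint lid above 0.15 rad and value of joint lock below 0.5 rad).
It fails at once if the tube rack, tip box or tube block is pushed more than 30 mm or tipped more than 20 degrees (distance of any of tube_rack_mid, tip_box_mid, tube_block_mid from where it was at the start of the episode above 0.03 m or angle between any of tube_rack_mid, tip_box_mid, tube_block_mid's own z axis and vertical above 0.35 rad).
It also fails if it takes over 72 s, if anything falls off the work surface, if the arm or the gripper's body presses on something with over 40 N, if the wrist force passes 120 N, or if a joint passes its speed limit or range.

## Robot

A 6-joint arm with a two-finger parallel gripper is mounted at the origin on the work surface. World frame = base frame: x ahead of the robot, y to its left, z up, the work surface at z = 0. Lengths are in m, angles in rad, forces in N, time in s.
With the tool pointing down it reaches from about 0.4 to 0.825 m from the base axis. Payload 7 kg.
Tool frame: the origin (TCP) lies between the finger pads; the fingertips stand 11 mm ahead of it and the grasp point (between the pads) lies 8 mm behind it (arm.tips_ahead is the distance from the TCP to the fingertips, in m); z points along the fingers, x is the direction in which the jaws open and shut, and the axes are right-handed (so a half turn about z gives the same grasp; the last joint's range is limited). The gripper opens to 88 mm and grips with 3 to 60 N. Pads are 19 mm wide; open, the fingers measure 130 mm over their backs; the gripper's body (78 mm by 193 mm) begins 47 mm behind the grasp point.
Start: joints at [1.512, 0.359, 0.012, 0, -1.224, -0.288], TCP at [0.229, 0.635, 0.238] pointing down, gripper open.
Joint ranges: [-3.07, 3.07], [-1.43, 2.12], [-1.02, 1.25], [-3.03, 1.67], [-3.05, -0], [-3.03, 3.03]. Speed limits (rad/s): [2.39, 2.39, 3.01, 3.14, 3.14, 3.14].

## Interface

Orientations are given as [roll, pitch, yaw] about the fixed x, y, z axes, in that order (R = Rz(yaw) Ry(pitch) Rx(roll)).
In Python, from station import arm, optics, finder gives the robot as it stands. The module is installed in compiled form; this text tells all that it offers.
- The arm moves only by the tool apply_moves, never from a script. Its argument "increments" is one flat list of numbers, 6 for each row, row after row: the shift along the world's x, y, z in m, then the turn, a rotation vector about the world's x, y, z in rad. In form: [tx, ty, tz, rx, ry, rz, tx, ty, tz, rx, ry, rz, ...]. A call has 1 to 20 rows; each row shifts and turns the pose as measured when the row begins; what a row does not reach is not made up. A row lasts 1/12 s, in which the tool goes at most 41.7 mm and 7.16 degrees, less where a joint would pass 70% of its speed; a pose out of reach is approached as far as the arm can. A call with a gripper value outside its range is refused whole. "hand" is the closure, from 0 (fully open) to 1 (shut), set as the call begins (left out, the last holds). The fingers move at their own pace and stop on an object; "force" is the grip in N (left out, the last holds). Time passes only in rows, so rows that do not move let the fingers close. It gives the time, the measured TCP pose, the force and the opening at its end, in the units of the state.
- arm.get_state(): the state, without advancing time (a new reading comes with each control period).
- optics.grab_frame(name): name is "scene" or "side" or "wrist"; returns the picture (400x640x3 uint8, red, green, blue); there is no depth.
- optics.camera_model(name): a dict with "fx", "fy", "cx", "cy" (pixels), "world_to_cam" (4x4, takes a point from world to camera coordinates); the wrist camera has in their place "T_tool_cam" (4x4, takes a point from camera to tool coordinates, whose origin is the TCP and whose axes are the tool frame's). Camera axes: x right, y up, looking along -z (the intrinsics and any distortion apply to the point x, -y, -z); pixel columns grow to the right and rows downward; lengths in m; the calibration is good to about 2 mm. A picture is of the moment at which its call begins: read the wrist's pose just before it. camera_model takes no time and is no camera call.
- arm.job_done(): hands the job in, once; it reports no verdict.
Trained networks look in the newest picture that a camera, given by its name, has taken for a name from the list of things; names that differ only in an ending like _2 or _b are one class to them, and where a whole thing is asked for, a point or a joint stands for the part that bears it (a point fixed in the world has none). Each returns a list of dicts, best first, with "conf" (0 to 1); they miss things now and then, are a little off and sometimes report something else, mostly with a low value. They report only what shows in the picture. A call takes as long as a camera call.
- finder.find_in(camera, name): "box" ([left, top, right, bottom] in pixels, round what is visible of it).
- finder.landmark_of(camera, name): "point" ([column, row] in pixels: a listed point, or the origin of a listed thing).
The state is a dict: "t": time; "q": joint angles; "qd": joint speeds; "joint_efforts": joint torques, N m; "eef_pos": TCP position; "ee_rot": TCP orientation; "force": force on the tool from outside, world axes, zero at the start; "moment": the same for the moment, N m; "width": finger opening in m.
Only numpy, scipy, OpenCV 4.12 (cv2) and the standard library are available. Lean on these libraries where they do the work, as an engineer would, in place of code of your own. Each camera call takes 0.05 s, during which the arm holds its last target. There are 200 camera calls.

## Working session

There is one attempt and no reset: what is moved stays moved. The work goes in short steps, Python scripts to look and compute and a tool call to move; the robot and the scene stay as the last step left them, time stands still between calls to the robot, and variables do not carry over. Pictures are saved under pics/ and viewed, about 8 in all and at most 12, crops included, and the job is handed in when it is done.

Besides the shell and the picture viewer there is one more tool, called by a JSON object that holds its "method" and its "body". apply_moves: Moves the arm, as the interface text tells. Its arguments: {"type":"object","properties":{"increments":{"type":"array"},"hand":{"type":"number"},"force":{"type":"number"}},"required":["increments"]}

```bash
mkdir -p pics; cat > h.py <<'E'
from station import arm, optics, finder
import numpy as np, cv2
from scipy.spatial.transform import Rotation as R
from scipy.optimize import least_squares
def proj(m,P,T=None):
    W=m["world_to_cam"] if T is None else T
    p=np.asarray(W)@np.append(P,1); return np.array([m["cx"]+m["fx"]*p[0]/-p[2], m["cy"]+m["fy"]*-p[1]/-p[2]])
E
python3 - <<'E'
from h import *
s=arm.get_state(); print({k:np.round(v,3) for k,v in s.items()})
for c in("scene","side"):
    m=optics.camera_model(c); print({k:(np.round(v,3).tolist()) for k,v in m.items()})
    im=optics.grab_frame(c); cv2.imwrite(f"pics/{c}0.png",im[:,:,::-1])
    for n in("panel","vent_grip","lock_grip","lid_handle","steriliser","tube_rack_mid","tip_box_mid","tube_block_mid"):
        print(c,n,[(np.round(d["point"],1).tolist(),round(d["conf"],2)) for d in finder.landmark_of(c,n)[:2]])
print(optics.camera_model("wrist"))
E
```

```text
{'t': np.float64(0.0), 'q': array([ 1.512,  0.359,  0.011, -0.   , -1.224, -0.288]), 'qd': array([ 0.002,  0.001,  0.001, -0.002, -0.   , -0.   ]), 'joint_efforts': array([ 0.0000e+00, -5.8271e+01,  2.9306e+01,  6.9970e+00,  7.0000e-03,
       -0.0000e+00]), 'eef_pos': array([0.229, 0.634, 0.237]), 'ee_rot': array([-3.141e+00, -2.000e-03, -1.918e+00]), 'force': array([0.368, 0.226, 0.489]), 'moment': array([ 0.018,  0.053, -0.037]), 'width': np.float64(0.087)}
{'fx': 366.251, 'fy': 366.251, 'cx': 312.273, 'cy': 200.703, 'world_to_cam': [[-0.328, 0.945, -0.009, 0.197], [-0.779, -0.265, 0.568, 0.357], [0.534, 0.194, 0.823, -1.495], [0.0, 0.0, 0.0, 1.0]]}
scene panel [([301.1, 218.1], 0.91)]
scene vent_grip [([322.2, 209.6], 0.61)]
scene lock_grip [([291.3, 198.0], 0.85), ([214.2, 194.7], 0.43)]
scene lid_handle [([274.4, 211.1], 0.57)]
scene steriliser []
scene tube_rack_mid [([378.9, 256.6], 0.65)]
scene tip_box_mid [([244.4, 158.5], 0.56)]
scene tube_block_mid [([214.9, 197.3], 0.56)]
{'fx': 460.252, 'fy': 460.252, 'cx': 318.556, 'cy': 202.706, 'world_to_cam': [[0.801, -0.598, -0.012
[... 207 characters left out ...]
.85)]
side lid_handle [([371.0, 183.6], 0.88), ([333.4, 217.1], 0.39)]
side steriliser [([373.5, 255.9], 0.97)]
side tube_rack_mid [([288.8, 201.5], 0.86)]
side tip_box_mid [([347.2, 364.8], 0.72)]
side tube_block_mid [([428.0, 335.1], 0.65)]
{'fx': 278.9527466552686, 'fy': 278.9527466552686, 'cx': 318.3996571715067, 'cy': 200.34001286546945, 'T_tool_cam': array([[ 9.99999756e-01, -4.79110377e-04,  5.07975922e-04,
         2.28950901e-04],
       [-3.04306815e-04, -9.53775437e-01, -3.00520086e-01,
        -8.16135149e-02],
       [ 6.28477249e-04,  3.00519858e-01, -9.53775351e-01,
        -1.47634418e-01],
       [ 0.00000000e+00,  0.00000000e+00,  0.00000000e+00,
         1.00000000e+00]])}
```

```bash
python3 - <<'E'
import cv2,numpy as np
a=cv2.imread("pics/scene0.png")[100:340,140:500];b=cv2.imread("pics/side0.png")[90:400,180:560]
cv2.imwrite("pics/a.png",cv2.resize(a,None,fx=2.2,fy=2.2,interpolation=2));cv2.imwrite("pics/b.png",cv2.resize(b,None,fx=1.9,fy=1.9,interpolation=2))
E
```

```text
(no output)
```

View pics/a.png

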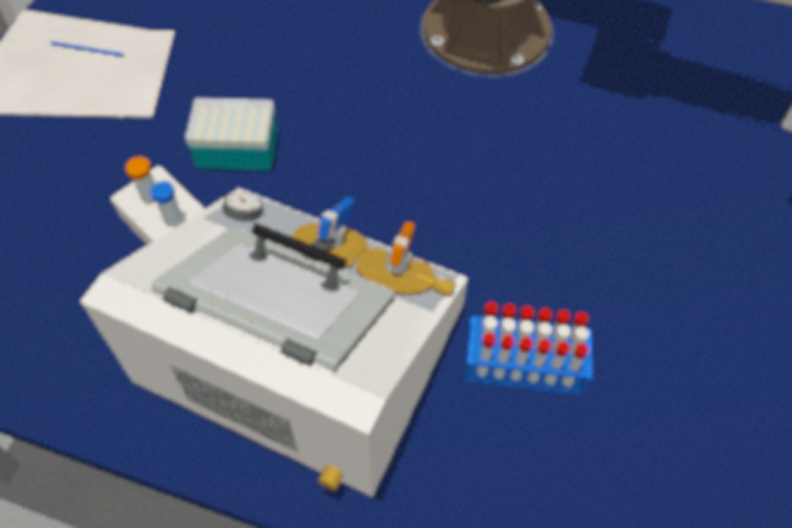

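View pics/b.png

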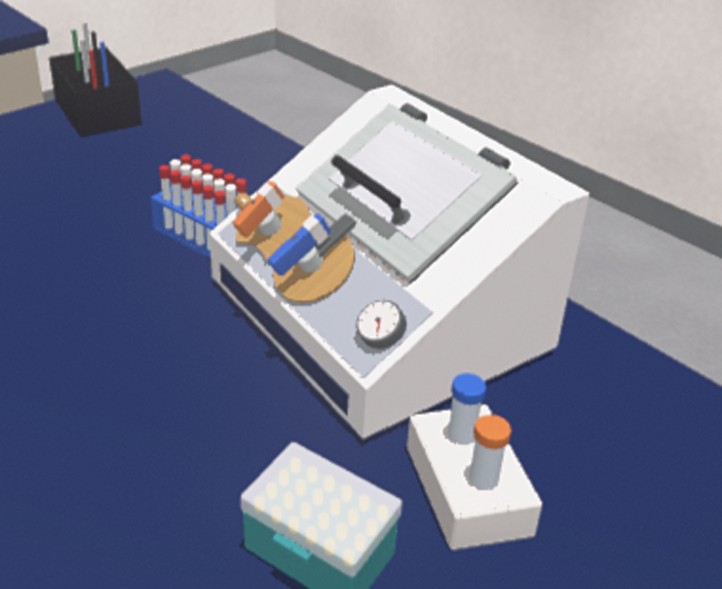

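```bash
cat >> h.py <<'E'
c30,s30=np.cos(np.pi/6),.5
def sl(s,y,n): return np.array([-.15+s*c30-n*s30, y, .085+s*s30+n*c30])
def toW(p,x): return np.array([x[0]+np.cos(x[2])*p[0]-np.sin(x[2])*p[1], x[1]+np.sin(x[2])*p[0]+np.cos(x[2])*p[1], p[2]])
E
cat > fit.py <<'E'
from h import *
obs=[("scene",(.15,-.18,.235),(178.6,236.4)),("scene",(.15,.18,.235),(309,295.5)),("scene",(.15,.18,0),(310.5,325)),
("scene",(-.15,.18,.085),(352.3,226.4)),("scene",(-.15,-.18,.085),(247.7,185.5)),
("side",(-.15,.18,.085),(291.6,213.7)),("side",(-.15,-.18,.085),(372,290)),("side",(-.15,-.18,0),(372.1,320)),
("side",(.15,-.18,.235),(489.5,191.6)),("side",(.15,-.18,0),(472.6,272.6)),
("scene",sl(.062,.096,.05),(322.2,209.6)),("scene",sl(.062,0,.05),(291.3,198)),("side",sl(.062,.096,.05),(312.9,197.4)),("side",sl(.062,0,.05),(337.1,218.1)),
("scene","h",(274.4,211.1)),("side","h",(371,183.6))]
M={c:optics.camera_model(c) for c in("scene","side")}
def res(x):
    return np.concatenate([(proj(M[c],toW(sl(x[3],0,.054) if isinstance(p,str) else p,x))-o) for c,p,o in obs])
r=least_squares(res,[.65,0.1,0,.175],loss="soft_l1"); x=r.x
print(x, np.round(res(x).reshape(-1,2),1).tolist())
for n,p in dict(vent=sl(.062,.096,.05),lock=sl(.062,0,.05),lid=sl(x[3],0,.054)).items(): print(n,toW(p,x))
# independent triangulation
def tri(a,b):
    f=lambda P:np.concatenate([proj(M["scene"],P)-a,proj(M["side"],P)-b]); q=least_squares(f,[.6,.1,.2]); return q.x,q.cost
for n,a,b in (("vent",(322.2,209.6),(312.9,197.4)),("lock",(291.3,198),(337.1,218.1)),("lid",(274.4,211.1),(371,183.6)),("rack",(378.9,256.6),(288.8,201.5)),("tip",(244.4,158.5),(347.2,364.8)),("block",(214.9,197.3),(428,335.1))):print(n,*tri(a,b))
E
python3 fit.py
```

```text
[ 0.7065192  -0.07566876 -0.09629052  0.17404854] [[-1.6, 1.5], [-0.1, 1.0], [-0.2, 1.5], [-0.2, -0.9], [0.2, 0.4], [-2.4, -0.5], [1.0, 4.8], [-1.1, 4.7], [-0.3, -0.7], [-1.2, 2.7], [0.7, -0.1], [1.3, 0.1], [1.9, 2.4], [-0.5, 0.4], [0.9, 1.0], [0.8, 0.8]]
vent [0.59500432 0.03154915 0.15930127]
lock [ 0.58577471 -0.06400615  0.15930127]
lid [ 0.68037134 -0.07314316  0.21878964]
vent [0.59493057 0.03368785 0.16394562] 2.2863424263196
lock [ 0.58651246 -0.06621232  0.16100269] 0.20725983477193047
lid [ 0.67856761 -0.07434675  0.22170446] 0.4708728509842015
rack [0.63370453 0.2161381  0.05188096] 0.8307013273752434
tip [ 0.40814285 -0.31908113  0.04829046] 0.23288870102328257
block [ 0.58737656 -0.35077046  0.0332386 ] 0.40130152572736594
```

{"method": "apply_moves", "body": {"increments": [0.014,-0.022,0.014,0,0,-0.115,0.016,-0.024,0.012,0,0,-0.115,0.016,-0.024,0.012,0,0,-0.115,0.016,-0.024,0.012,0,0,-0.115,0.016,-0.024,0.012,0,0,-0.115,0.016,-0.024,0.012,0,0,-0.115,0.016,-0.024,0.012,0,0,-0.115,0.016,-0.024,0.012,0,0,-0.115,0.016,-0.024,0.012,0,0,-0.115,0.016,-0.024,0.012,0,0,-0.115,0.016,-0.024,0,0,0,-0.115,0.016,-0.024,0,0,0,-0.115,0.012,-0.024,0,0,0,-0.115,0.012,-0.024,0,0,0,-0.115,0.01,-0.024,0,0,0,-0.115,0.01,-0.024,0,0,0,-0.115,0.01,-0.024,0,0,0,-0.115,0.01,-0.024,0,0,0,-0.115,0.01,-0.024,0,0,0,-0.115,0.01,-0.024,0,0,0,-0.115], "hand": 0.35}}

```text
t: 2.57
eef_pos: [0.5099, 0.1353, 0.3665]
ee_rot: [3.132, -0.003, 1.963]
force: [-0.0, -0.3, 0.1]
width: 0.057
```

```bash
cat >> h.py <<'E'
X=np.array([.7065,-.0757,-.0963])   # steriliser x,y,yaw
def Rs(): # slope frame: x up slope, y level, z normal
    return R.from_euler("z",X[2]).as_matrix()@np.array([[c30,0,-s30],[0,1,0],[s30,0,c30]])
def goal(s,y,n,turn=0,grasp=True):
    """TCP goal with grasp point at slope coords; jaws along +y when turn=0, tool z into slope"""
    S=Rs(); Rt=S@R.from_euler("z",turn).as_matrix()@np.array([[0,1,0],[1,0,0],[0,0,-1.]])
    P=toW(sl(s,y,n),X)+(0.008*Rt[:,2] if grasp else 0); return P,Rt
def todo(P,Rt,tag=""):
    st=arm.get_state(); Rc=R.from_euler("xyz",st["ee_rot"]).as_matrix()
    print(tag,"t",round(float(st["t"]),2),"pos",np.round(st["eef_pos"],4),"dpos",np.round(P-st["eef_pos"],4),"drot",np.round(R.from_matrix(Rt@Rc.T).as_rotvec(),3),"q",np.round(st["q"],2),"w",round(float(st["width"]),4),"F",np.round(st["force"],1))
E
python3 -c "
from h import *
todo(*goal(.062,.096,.15))"
```

```text
t 2.57 pos [0.5099 0.1353 0.3665] dpos [ 0.0393 -0.0994 -0.1276] drot [ 0.074 -0.514 -0.478] q [ 0.63  0.05 -0.1  -0.   -1.42 -1.81] w 0.057 F [-0.  -0.3  0.1]
```

{"method": "apply_moves", "body": {"increments": [0.004,-0.01,-0.01,0.0074,-0.0514,-0.0478,0.004,-0.01,-0.01,0.0074,-0.0514,-0.0478,0.004,-0.01,-0.01,0.0074,-0.0514,-0.0478,0.004,-0.01,-0.01,0.0074,-0.0514,-0.0478,0.004,-0.01,-0.01,0.0074,-0.0514,-0.0478,0.004,-0.01,-0.01,0.0074,-0.0514,-0.0478,0.004,-0.01,-0.01,0.0074,-0.0514,-0.0478,0.004,-0.01,-0.01,0.0074,-0.0514,-0.0478,0.004,-0.01,-0.01,0.0074,-0.0514,-0.0478,0.004,-0.01,-0.01,0.0074,-0.0514,-0.0478,0,0,0,0,0,0]}}

```text
t: 3.48
eef_pos: [0.5506, 0.0281, 0.2636]
ee_rot: [2.592, -0.02, 1.445]
force: [-1.4, -1.2, -2.5]
width: 0.0569
```

```bash
cat > look.py <<'E'
from h import *
import sys
todo(*goal(.062,.096,.15))
st=arm.get_state(); im=optics.grab_frame("wrist"); m=optics.camera_model("wrist")
T=np.eye(4);T[:3,:3]=R.from_euler("xyz",st["ee_rot"]).as_matrix();T[:3,3]=st["eef_pos"]
W=np.linalg.inv(T@m["T_tool_cam"])
o=im[:,:,::-1].copy()
for n,p in dict(vent_grip=sl(.062,.096,.05),lock_grip=sl(.062,0,.05),lid_handle=sl(.174,0,.054)).items():
    u=proj(m,toW(p,X),W); print(n,"pred",np.round(u,1),[(np.round(d["point"],1).tolist(),round(d["conf"],2)) for d in finder.landmark_of("wrist",n)[:2]])
    cv2.circle(o,tuple(int(v) for v in u),4,(0,255,0),1)
cv2.imwrite(sys.argv[1],o)
E
python3 look.py pics/w1.png
```

```text
t 3.48 pos [0.5506 0.0281 0.2636] dpos [-0.0014  0.0079 -0.0247] drot [-0.017  0.028  0.029] q [ 0.54 -0.16 -0.89  0.72 -0.49 -2.82] w 0.0569 F [-1.4 -1.2 -2.5]
vent_grip pred [325.7 182.8] [([325.0, 182.4], 0.63)]
lock_grip pred [225.6 186.3] [([223.9, 186.7], 0.95)]
lid_handle pred [239.3 287.4] []
```

View pics/w1.png

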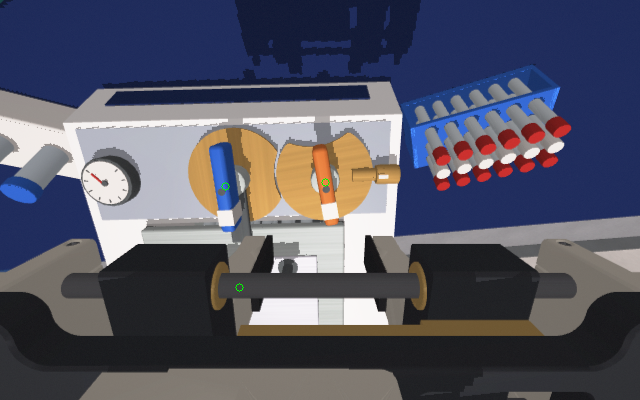

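{"method": "apply_moves", "body": {"increments": [0,0,0,-0.06,0.006,0.104,0,0,0,-0.06,0.006,0.104,0,0,0,-0.06,0.006,0.104,0,0,0,-0.06,0.006,0.104,0,0,0,-0.06,0.006,0.104,0,0,0,-0.06,0.006,0.104,0,0,0,-0.06,0.006,0.104,0,0,0,-0.06,0.006,0.104,0,0,0,-0.06,0.006,0.104,0,0,0,-0.06,0.006,0.104,0,0,0,-0.06,0.006,0.104,0,0,0,-0.06,0.006,0.104,0,0,0,-0.06,0.006,0.104,0,0,0,-0.06,0.006,0.104,0,0,0,-0.06,0.006,0.104,0,0,0,-0.06,0.006,0.104,0,0,0,-0.06,0.006,0.104,0,0,0,-0.06,0.006,0.104,0,0,0,-0.06,0.006,0.104,0,0,0,-0.06,0.006,0.104]}}

```text
t: 5.35
eef_pos: [0.5845, 0.0668, 0.314]
ee_rot: [-2.803, 0.318, -2.278]
force: [0.2, -0.0, 0.1]
width: 0.0569
```

```bash
python3 -c "
from h import *
todo(*goal(.062,.096,.15,np.pi)); print(Rs())"
```

```text
t 5.35 pos [0.5845 0.0668 0.314 ] dpos [-0.0353 -0.0309 -0.075 ] drot [-0.368 -0.045  0.575] q [ 0.58 -0.09 -0.58  0.37 -0.72 -0.01] w 0.0569 F [ 0.2 -0.   0.1]
[[ 0.86201288  0.09615123 -0.49768337]
 [-0.0832694   0.99536674  0.04807561]
 [ 0.5         0.          0.8660254 ]]
```

{"method": "apply_moves", "body": {"increments": [-0.005,-0.004,-0.007,-0.046,-0.006,0.072,-0.005,-0.004,-0.007,-0.046,-0.006,0.072,-0.005,-0.004,-0.007,-0.046,-0.006,0.072,-0.005,-0.004,-0.007,-0.046,-0.006,0.072,-0.005,-0.004,-0.007,-0.046,-0.006,0.072,-0.005,-0.004,-0.007,-0.046,-0.006,0.072,-0.005,-0.004,-0.007,-0.046,-0.006,0.072,-0.005,-0.004,-0.007,-0.046,-0.006,0.072,0,0,0,0,0,0]}}

```text
t: 6.1
eef_pos: [0.5562, 0.0522, 0.2749]
ee_rot: [-2.614, -0.0, -1.607]
force: [-0.7, -1.2, 0.3]
width: 0.0569
```

```bash
python3 -c "
from h import *
todo(*goal(.062,.096,.15,np.pi),'150'); todo(*goal(.062,.096,.05,np.pi),'50')"; sed -i 's/^todo.*/todo(*goal(.062,.096,.05,np.pi))/' look.py; python3 look.py pics/w2.png
```

```text
150 t 6.1 pos [0.5562 0.0522 0.2749] dpos [-0.007  -0.0162 -0.0359] drot [ 0.     0.004 -0.06 ] q [ 0.59 -0.15 -0.82  0.61 -0.54  0.48] w 0.0569 F [-0.7 -1.2  0.3]
50 t 6.1 pos [0.5562 0.0522 0.2749] dpos [ 0.0427 -0.021  -0.1225] drot [ 0.     0.004 -0.06 ] q [ 0.59 -0.15 -0.82  0.61 -0.54  0.48] w 0.0569 F [-0.7 -1.2  0.3]
 t 6.1 pos [0.5562 0.0522 0.2749] dpos [ 0.0427 -0.021  -0.1225] drot [ 0.     0.004 -0.06 ] q [ 0.59 -0.15 -0.82  0.61 -0.54  0.48] w 0.0569 F [-0.7 -1.2  0.3]
vent_grip pred [337.1 220.5] [([337.3, 216.8], 0.59), ([457.2, 113.5], 0.33)]
lock_grip pred [430.8 226.1] [([429.8, 225.7], 0.87)]
lid_handle pred [454.  111.4] [([457.6, 111.0], 0.74), ([591.8, 229.1], 0.53)]
```

View pics/w2.png

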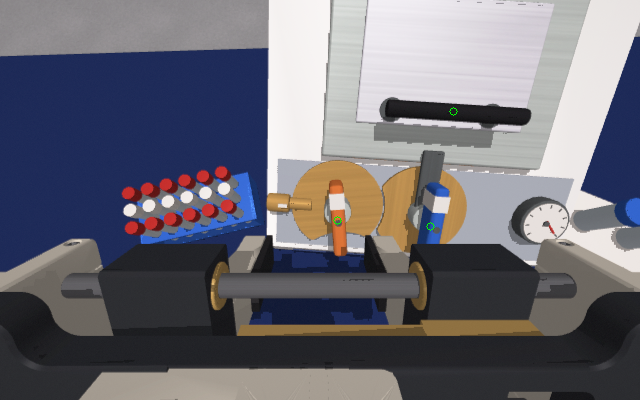

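{"method": "apply_moves", "body": {"increments": [-0.001,-0.005,-0.008,0,0.001,-0.015,-0.001,-0.005,-0.008,0,0.001,-0.015,0,-0.004,-0.008,0,0.001,-0.015,0,-0.003,-0.008,0,0.001,-0.015,0.004,0,-0.008,0,0,0,0.004,0,-0.008,0,0,0,0.004,0,-0.008,0,0,0,0,0,0,0,0,0]}}

```text
t: 6.97
eef_pos: [0.5759, 0.0403, 0.227]
ee_rot: [-2.608, 0.019, -1.687]
force: [0.5, 0.3, 0.5]
width: 0.0566
```

```bash
python3 -c "
from h import *
todo(*goal(.062,.096,.05,np.pi),'50')"
```

```text
50 t 6.97 pos [0.5759 0.0403 0.227 ] dpos [ 0.023  -0.0091 -0.0747] drot [-0.018  0.012  0.02 ] q [ 0.47 -0.07 -0.92  0.85 -0.37  0.23] w 0.0566 F [0.5 0.3 0.5]
```

```bash
cat > kin.py <<'E'
from h import *
import itertools
D=[([1.512,.359,.0115,0,-1.224,-.288],[.229,.634,.237],[-3.141,-.002,-1.918]),
([.63,.05,-.1,0,-1.42,-1.81],[.5099,.1353,.3665],[3.132,-.003,1.963]),
([.54,-.16,-.89,.72,-.49,-2.82],[.5506,.0281,.2636],[2.592,-.02,1.445]),
([.58,-.09,-.58,.37,-.72,-.01],[.5845,.0668,.314],[-2.803,.318,-2.278]),
([.59,-.15,-.82,.61,-.54,.48],[.5562,.0522,.2749],[-2.614,0,-1.607]),
([.47,-.07,-.92,.85,-.37,.23],[.5759,.0403,.227],[-2.608,.019,-1.687])]
E_=lambda a,t:R.from_euler(a,t).as_matrix()
def ori(q,s4,s6,C): return E_("z",q[0])@E_("y",q[1]-q[2])@E_("x",s4*q[3])@E_("y",-q[4])@E_("x",s6*q[5])@C
def fk(q,s4,s6,C,k):
    O=ori(q,s4,s6,C)
    return E_("z",q[0])@(np.array([k[0],k[1],k[2]])+k[3]*np.array([np.sin(q[1]),0,np.cos(q[1])])+E_("y",q[1]-q[2])@np.array([k[4],0,k[5]]))+k[6]*O[:,2],O
def fit():
    best=None
    for s4,s6 in itertools.product((1,-1),(1,-1)):
        Rm=[E_("xyz",d[2]) for d in D]
        C=R.from_matrix([ori(d[0],s4,s6,np.eye(3)).T@r for d,r in zip(D,Rm)]); m=C.mean()
        e=(m.inv()*C).magnitude().max()
        if best is None or e<best[0]: best=(e,s4,s6,m.as_matrix())
    e,s4,s6,C=best
    f=lambda k:np.concatenate([np.concatenate([fk(d[0],s4,s6,C,k)[0]-d[1] for d in D]),.003*(k-k0)])
    k0=np.array([0,-.19,.35,.4,.4,0,.25]); r=least_squares(f,k0)
    return e,s4,s6,C,r.x,r.fun
LO=np.array([-3.07,-1.43,-1.02,-3.03,-3.05,-3.03]);HI=np.array([3.07,2.12,1.25,1.67,0,3.03])
e,s4,s6,C,K,fun=fit()
def ik(P,Rt,q0):
    f=lambda q:np.concatenate([(fk(q,s4,s6,C,K)[0]-P)*5,R.from_matrix(fk(q,s4,s6,C,K)[1]@Rt.T).as_rotvec()])
    r=least_squares(f,np.clip(q0,LO+.001,HI-.001),bounds=(LO,HI)); return r.x,np.abs(r.fun).max()
if __name__=="__main__":
    print(e,s4,s6,np.round(C,2).tolist(),K,np.abs(fun[:18]).max())
    q=np.array(D[-1][0])
    for y in(.096,0):
      for n in(.09,.07,.05):
        q,r=ik(*goal(.062,y,n,np.pi),q); print("y",y,"n",n,np.round(q,2),round(r,3))
      for t in np.arange(.1,1.75,.3):
        q,r=ik(*goal(.062,y,.05,np.pi+t),q); print("  t",t,np.round(q,2),round(r,3))
      q[5]-=1.57
E
python3 kin.py
```

```text
0.0071207159977158384 -1 -1 [[-0.0, -0.0, 1.0], [0.0, 1.0, 0.0], [-1.0, 0.0, -0.0]] [ 0.25410229 -0.18569178  0.02463756  0.51718235  0.19694055  0.09336299
  0.25488014] 0.037684349148200236
y 0.096 n 0.09 [ 0.5  -0.01 -1.02  1.03 -0.31  0.02] 0.055
y 0.096 n 0.07 [ 0.48  0.04 -1.02  1.09 -0.28 -0.03] 0.083
y 0.096 n 0.05 [ 0.46  0.1  -1.02  1.17 -0.25 -0.11] 0.109
  t 0.1 [ 0.46  0.1  -1.02  1.17 -0.25 -0.01] 0.109
  t 0.4 [ 0.46  0.1  -1.02  1.17 -0.25  0.3 ] 0.109
  t 0.7000000000000001 [ 0.46  0.1  -1.02  1.17 -0.24  0.6 ] 0.109
  t 1.0000000000000002 [ 0.46  0.1  -1.02  1.16 -0.24  0.9 ] 0.109
  t 1.3000000000000003 [ 0.46  0.1  -1.02  1.16 -0.24  1.2 ] 0.109
  t 1.6000000000000003 [ 0.46  0.1  -1.02  1.16 -0.24  1.51] 0.109
y 0 n 0.09 [ 0.3  -0.02 -1.02  0.88 -0.22  0.35] 0.064
y 0 n 0.07 [ 0.28  0.03 -1.02  0.94 -0.19  0.3 ] 0.092
y 0 n 0.05 [ 0.26  0.08 -1.02  1.04 -0.16  0.21] 0.118
  t 0.1 [ 0.26  0.08 -1.02  1.04 -0.16  0.31] 0.118
  t 0.4 [ 0.26  0.08 -1.02  1.03 -0.16  0.61] 0.118
  t 0.7000000000000001 [ 0.26  0.08 -1.02  1.03 -0.16  0.92] 0.118
  t 1.0000000000000002 [ 0.26  0.08 -1.02  1.02 -0.16  1.22] 0.118
  t 1.3000000000000003 [ 0.26  0.08 -1.02  1.02 -0.16  1.53] 0.118
  t 1.6000000000000003 [ 0.26  0.08 -1.02  1.01 -0.16  1.83] 0.118
```

```bash
python3 - <<'E'
s=open("kin.py").read()
s=s.replace("k[3]*np.array([np.sin(q[1]),0,np.cos(q[1])])+E_(\"y\",q[1]-q[2])@np.array([k[4],0,k[5]]))+k[6]*O[:,2]",
"E_('y',q[1])@np.array([k[7],0,k[3]])+E_('y',q[1]-q[2])@(np.array([k[4],0,k[5]])+E_('x',s4*q[3])@(np.array([0,k[8],0])+E_('y',-q[4])@np.array([k[6],k[9],k[10]]))))")
s=s.replace(".003*(k-k0)",".003*(k-k0)").replace("0,-.19,.35,.4,.4,0,.25","0,-.19,.35,.4,.4,0,.25,0,0,0,0")
open("kin.py","w").write(s)
E
python3 kin.py; python3 -c "
from h import *;s=arm.get_state();print(np.round(s['q'],4),s['eef_pos'],s['ee_rot'])"
```

```text
0.0071207159977158384 -1 -1 [[-0.0, -0.0, 1.0], [0.0, 1.0, 0.0], [-1.0, 0.0, -0.0]] [-1.75342099e-02  6.31809325e-04  2.07168870e-01  5.98719270e-01
  4.76367376e-01 -5.33459256e-05  3.66149292e-01  7.80562632e-03
 -9.59338585e-02 -9.59338585e-02 -7.82066171e-04] 0.0017249134935122395
y 0.096 n 0.09 [ 0.32 -0.01 -1.    1.16 -0.22  0.06] 0.0
y 0.096 n 0.07 [ 0.18  0.03 -1.02  1.45 -0.14 -0.12] 0.005
y 0.096 n 0.05 [ 0.07  0.07 -1.01  1.67 -0.09 -0.25] 0.02
  t 0.1 [ 0.07  0.07 -1.01  1.67 -0.09 -0.15] 0.02
  t 0.4 [ 0.07  0.07 -1.01  1.67 -0.09  0.15] 0.02
  t 0.7000000000000001 [ 0.07  0.07 -1.01  1.67 -0.08  0.45] 0.02
  t 1.0000000000000002 [ 0.07  0.07 -1.01  1.67 -0.08  0.76] 0.019
  t 1.3000000000000003 [ 0.07  0.07 -1.01  1.67 -0.08  1.06] 0.019
  t 1.6000000000000003 [ 0.07  0.07 -1.01  1.67 -0.08  1.36] 0.018
y 0 n 0.09 [ 0.17 -0.03 -0.99  0.95 -0.17  0.39] 0.0
y 0 n 0.07 [ 0.04  0.01 -1.02  1.23 -0.07  0.22] 0.009
y 0 n 0.05 [-0.09  0.06 -1.02  1.51 -0.    0.06] 0.031
  t 0.1 [-0.09  0.06 -1.02  1.5  -0.    0.16] 0.03
  t 0.4 [-0.08  0.06 -1.02  1.5  -0.    0.46] 0.03
  t 0.7000000000000001 [-0.08  0.06 -1.02  1.49 -0.    0.77] 0.03
  t 1.0000000000000002 [-0.08  0.06 -1.02  1.49 -0.    1.07] 0.029
  t 1.3000000000000003 [-0.08  0.06 -1.02  1.49 -0.    1.37] 0.028
  t 1.6000000000000003 [-0.08  0.06 -1.02  1.49 -0.    1.67] 0.027
[ 0.4711 -0.0658 -0.9222  0.8468 -0.3663  0.231 ] [0.57593268 0.04025608 0.22703358] [-2.60794357  0.01867719 -1.68654214]
```

```bash
cat > srch.py <<'E'
from kin import *
rng=np.random.default_rng(0)
def goalt(s,y,n,turn,pit=0,axis="y"):
    """tilt tool by pit rad about slope axis (y: + -> more vertical)"""
    P,Rt=goal(s,y,n,turn,False); Rt=Rs()@E_(axis,pit)@Rs().T@Rt; return P+.008*Rt[:,2],Rt
def allik(P,Rt,N=30):
    S=[]
    for _ in range(N):
        q,r=ik(P,Rt,rng.uniform(np.maximum(LO,[-1.2,-1,-1.02,-3.03,-2.5,-3.03]),np.minimum(HI,[1.2,1.2,1.25,1.67,0,3.03])))
        if r<.004 and not any(np.abs(q-s).max()<.1 for s in S): S.append(q)
    return S
if __name__=="__main__":
  for y in(.096,0):
    for pit in(0,.15,.3,.5):
      for t in(0,np.pi/2,np.pi,3*np.pi/2):
        S=allik(*goalt(.062,y,.05,t,pit))
        print(y,pit,round(t,2),[np.round(q,2).tolist() for q in S])
E
time python3 srch.py
```

```text
0.096 0 0 []
0.096 0 1.57 []
0.096 0 3.14 []
0.096 0 4.71 []
0.096 0.15 0 [[0.46, 0.12, -0.75, 0.49, -0.42, -2.55]]
0.096 0.15 1.57 [[0.46, 0.12, -0.76, 0.5, -0.42, -0.99]]
0.096 0.15 3.14 [[0.46, 0.12, -0.76, 0.51, -0.41, 0.58]]
0.096 0.15 4.71 [[0.46, 0.12, -0.76, 0.49, -0.42, 2.16]]
0.096 0.3 0 [[0.45, 0.19, -0.53, 0.18, -0.68, -2.24]]
0.096 0.3 1.57 [[0.45, 0.18, -0.53, 0.19, -0.67, -0.68]]
0.096 0.3 3.14 [[0.45, 0.18, -0.53, 0.19, -0.67, 0.89]]
0.096 0.3 4.71 [[0.45, 0.18, -0.53, 0.18, -0.67, 2.47]]
0.096 0.5 0 [[0.39, 0.29, -0.3, 0.01, -0.97, -2.06]]
0.096 0.5 1.57 [[0.39, 0.29, -0.3, 0.02, -0.96, -0.49]]
0.096 0.5 3.14 [[0.39, 0.28, -0.31, 0.01, -0.96, 1.08]]
0.096 0.5 4.71 [[0.38, 0.29, -0.3, 0.01, -0.96, 2.66]]
0 0 0 []
0 0 1.57 []
0 0 3.14 []
0 0 4.71 []
0 0.15 0 [[0.29, 0.11, -0.72, 0.35, -0.42, -2.25]]
0 0.15 1.57 [[0.29, 0.11, -0.73, 0.36, -0.41, -0.7]]
0 0.15 3.14 [[0.29, 0.11, -0.73, 0.36, -0.4, 0.88]]
0 0.15 4.71 [[0.29, 0.11, -0.72, 0.34, -0.41, 2.47]]
0 0.3 0 [[0.27, 0.17, -0.52, 0.13, -0.67, -2.03]]
0 0.3 1.57 [[0.27, 0.17, -0.53, 0.13, -0.67, -0.46]]
0 0.3 3.14 [[0.27, 0.17, -0.53, 0.13, -0.66, 1.11]]
0 0.3 4.71 [[0.27, 0.17, -0.52, 0.12, -0.67, 2.69]]
0 0.5 0 [[0.23, 0.28, -0.31, 0.01, -0.96, -1.9]]
0 0.5 1.57 [[0.23, 0.27, -0.32, 0.01, -0.96, -0.33]]
0 0.5 3.14 [[0.23, 0.27, -0.32, 0.01, -0.95, 1.24]]
0 0.5 4.71 [[0.22, 0.28, -0.31, 0.01, -0.96, 2.82]]
real	1m47.544s
user	1m46.295s
sys	0m0.167s
```

```bash
python3 - <<'E'
from srch import *
for n in(.10,.05): todo(*goalt(.062,.096,n,np.pi+.1,.2),n)
E
```

```text
0.1 t 6.97 pos [0.5759 0.0403 0.227 ] dpos [-0.0033 -0.0066 -0.032 ] drot [-0.038  0.214  0.112] q [ 0.47 -0.07 -0.92  0.85 -0.37  0.23] w 0.0566 F [0.5 0.3 0.5]
0.05 t 6.97 pos [0.5759 0.0403 0.227 ] dpos [ 0.0216 -0.009  -0.0753] drot [-0.038  0.214  0.112] q [ 0.47 -0.07 -0.92  0.85 -0.37  0.23] w 0.0566 F [0.5 0.3 0.5]
```

{"method": "apply_moves", "body": {"increments": [0,-0.001,-0.002,-0.006,0.036,0.019,0,-0.001,-0.003,-0.006,0.036,0.019,-0.001,-0.001,-0.005,-0.006,0.036,0.019,-0.001,-0.001,-0.005,-0.006,0.036,0.019,-0.001,-0.001,-0.005,-0.006,0.036,0.019,0,-0.001,-0.005,-0.006,0.036,0.019,0,0,0,0,0,0]}}

```text
t: 7.55
eef_pos: [0.5736, 0.0399, 0.205]
ee_rot: [-2.833, -0.02, -1.568]
force: [1.5, -0.1, 0.8]
width: 0.0572
```

```bash
python3 - <<'E'
from srch import *
for n in(.10,.05): todo(*goalt(.062,.096,n,np.pi+.1,.2),n)
E
```

```text
0.1 t 7.55 pos [0.5736 0.0399 0.205 ] dpos [-0.001  -0.0062 -0.01  ] drot [-0.012 -0.014 -0.004] q [ 0.51  0.05 -0.61  0.27 -0.66  0.87] w 0.0572 F [ 1.5 -0.1  0.8]
0.05 t 7.55 pos [0.5736 0.0399 0.205 ] dpos [ 0.0239 -0.0086 -0.0533] drot [-0.012 -0.014 -0.004] q [ 0.51  0.05 -0.61  0.27 -0.66  0.87] w 0.0572 F [ 1.5 -0.1  0.8]
```

{"method": "apply_moves", "body": {"increments": [0,-0.003,-0.004,0,0,0,0.002,-0.003,-0.006,-0.003,-0.004,0,0.004,-0.001,-0.008,-0.003,-0.004,0,0.004,0,-0.008,-0.003,-0.004,0,0.004,0,-0.008,-0.003,0,0,0.004,0,-0.008,0,0,0,0.002,0,-0.004,0,0,0,0,0,0,0,0,0]}}

```text
t: 8.22
eef_pos: [0.593, 0.033, 0.1572]
ee_rot: [-2.813, -0.027, -1.574]
force: [-0.6, -0.2, -0.6]
width: 0.0569
```

```bash
python3 - <<'E'
from srch import *
todo(*goalt(.062,.096,.05,np.pi+.1,.2))
cv2.imwrite("pics/s3.png",cv2.resize(optics.grab_frame("side")[60:300,220:480,::-1],None,fx=2.2,fy=2.2))
E
```

```text
t 8.22 pos [0.593  0.033  0.1572] dpos [ 0.0045 -0.0017 -0.0055] drot [-0.005  0.006  0.001] q [ 0.48  0.12 -0.69  0.37 -0.5   0.8 ] w 0.0569 F [-0.6 -0.2 -0.6]
```

View pics/s3.png

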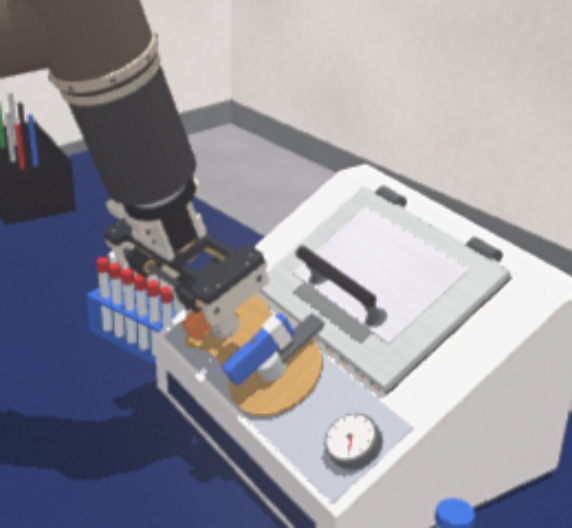

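{"method": "apply_moves", "body": {"increments": [0.003,-0.001,-0.004,0,0,0,0.001,0,-0.001,0,0,0,0,0,0,0,0,0,0,0,0,0,0,0,0,0,0,0,0,0,0,0,0,0,0,0], "hand": 1, "force": 25}}

```text
t: 8.77
eef_pos: [0.5962, 0.03, 0.1537]
ee_rot: [-2.813, -0.029, -1.576]
force: [-14.3, 0.3, 12.7]
width: 0.0221
```

```bash
cat > turn.py <<'E'
from srch import *
import sys
y=float(sys.argv[1])
st=arm.get_state(); Rc=E_("xyz",st["ee_rot"]); S=Rs(); L=S.T@Rc[:,0]
print("jaw angle",round(float(np.arctan2(L[1],L[0])+np.pi/2)%np.pi,3))
for t in map(float,sys.argv[2:]): todo(*goalt(.062,y,.05,np.pi+t,.2),t)
E
python3 turn.py .096 .1 .6
```

```text
jaw angle 0.093
0.1 t 8.77 pos [0.5962 0.03   0.1537] dpos [ 0.0013  0.0013 -0.002 ] drot [-0.003  0.007  0.004] q [ 0.47  0.13 -0.69  0.37 -0.49  0.8 ] w 0.0221 F [-14.3   0.3  12.7]
0.6 t 8.77 pos [0.5962 0.03   0.1537] dpos [ 0.0013  0.0013 -0.002 ] drot [-0.163  0.021  0.477] q [ 0.47  0.13 -0.69  0.37 -0.49  0.8 ] w 0.0221 F [-14.3   0.3  12.7]
```

{"method": "apply_moves", "body": {"increments": [-0.001,0.001,0.003,0,0,0,0,0,0,0,0,0,0,0,0,0,0,0,0,0,0,0,0,0]}}

```text
t: 9.1
eef_pos: [0.5947, 0.0307, 0.1568]
ee_rot: [-2.813, -0.029, -1.577]
force: [2.3, -1.2, -1.2]
width: 0.0141
```

```bash
python3 turn.py .096 .1 .6; python3 -c "
from h import *
cv2.imwrite('pics/w4.png',optics.grab_frame('wrist')[:,:,::-1])"
```

```text
jaw angle 0.092
0.1 t 9.1 pos [0.5947 0.0307 0.1568] dpos [ 0.0028  0.0006 -0.0051] drot [-0.003  0.006  0.005] q [ 0.47  0.13 -0.69  0.37 -0.5   0.8 ] w 0.0141 F [ 2.3 -1.2 -1.2]
0.6 t 9.1 pos [0.5947 0.0307 0.1568] dpos [ 0.0028  0.0006 -0.0051] drot [-0.163  0.021  0.478] q [ 0.47  0.13 -0.69  0.37 -0.5   0.8 ] w 0.0141 F [ 2.3 -1.2 -1.2]
```

View pics/w4.png

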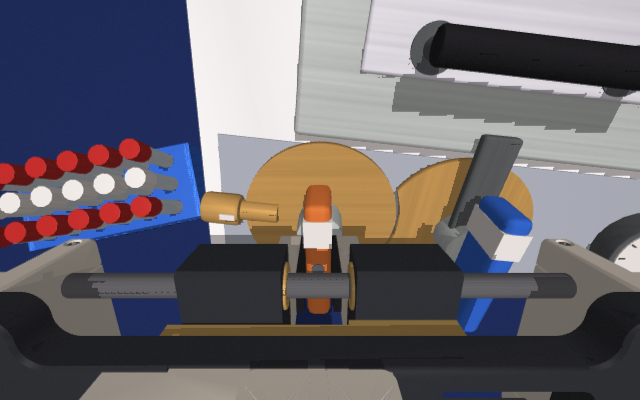

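{"method": "apply_moves", "body": {"increments": [0,0,0,-0.016,0.002,0.048,0,0,0,-0.016,0.002,0.048,0,0,0,-0.016,0.002,0.048,0,0,0,-0.016,0.002,0.048,0,0,0,-0.016,0.002,0.048,0,0,0,-0.016,0.002,0.048,0,0,0,-0.016,0.002,0.048,0,0,0,-0.016,0.002,0.048,0,0,0,0,0,0]}}

```text
t: 9.9
eef_pos: [0.5946, 0.0291, 0.1573]
ee_rot: [-2.858, -0.158, -1.174]
force: [0.0, 0.8, -0.8]
width: 0.0153
```

```bash
python3 turn.py .096 .5 1 1.6
```

```text
jaw angle 0.508
0.5 t 9.9 pos [0.5946 0.0291 0.1573] dpos [ 0.0029  0.0022 -0.0056] drot [ 0.005 -0.    -0.015] q [ 0.47  0.13 -0.68  0.36 -0.51  1.23] w 0.0153 F [ 0.   0.8 -0.8]
1.0 t 9.9 pos [0.5946 0.0291 0.1573] dpos [ 0.0029  0.0022 -0.0056] drot [-0.153  0.015  0.459] q [ 0.47  0.13 -0.68  0.36 -0.51  1.23] w 0.0153 F [ 0.   0.8 -0.8]
1.6 t 9.9 pos [0.5946 0.0291 0.1573] dpos [ 0.0029  0.0022 -0.0056] drot [-0.343  0.034  1.028] q [ 0.47  0.13 -0.68  0.36 -0.51  1.23] w 0.0153 F [ 0.   0.8 -0.8]
```

{"method": "apply_moves", "body": {"increments": [0,0,0,-0.018,0.002,0.053,0,0,0,-0.018,0.002,0.053,0,0,0,-0.018,0.002,0.053,0,0,0,-0.018,0.002,0.053,0,0,0,-0.018,0.002,0.053,0,0,0,-0.018,0.002,0.053,0,0,0,-0.018,0.002,0.053,0,0,0,-0.018,0.002,0.053,0,0,0,-0.018,0.002,0.053,0,0,0,-0.018,0.002,0.053,0,0,0,-0.018,0.002,0.053,0,0,0,-0.018,0.002,0.053,0,0,0,-0.018,0.002,0.053,0,0,0,-0.018,0.002,0.053,0,0,0,-0.018,0.002,0.053,0,0,0,-0.018,0.002,0.053,0,0,0,0,0,0]}}

```text
t: 11.32
eef_pos: [0.5969, 0.0268, 0.1592]
ee_rot: [-3.098, -0.325, -0.256]
force: [0.1, -1.0, -1.3]
width: 0.0171
```

```bash
python3 turn.py .096 1.6 1.7; python3 -c "
from h import *
s=arm.get_state();print(s['moment'],s['force'])"
```

```text
jaw angle 1.417
1.6 t 11.32 pos [0.5969 0.0268 0.1592] dpos [ 0.0007  0.0045 -0.0074] drot [-0.05   0.009  0.173] q [ 0.47  0.13 -0.68  0.37 -0.51  2.13] w 0.0171 F [ 0.1 -1.  -1.3]
1.7 t 11.32 pos [0.5969 0.0268 0.1592] dpos [ 0.0007  0.0045 -0.0074] drot [-0.082  0.013  0.268] q [ 0.47  0.13 -0.68  0.37 -0.51  2.13] w 0.0171 F [ 0.1 -1.  -1.3]
[-0.39642211  0.69038649 -0.13403937] [ 0.12666799 -1.01998115 -1.33176491]
```

Continue to the stop, then a check of the moment and a look.

{"method": "apply_moves", "body": {"increments": [0,0.001,-0.001,-0.018,0.002,0.053,0,0.001,-0.001,-0.018,0.002,0.053,0,0.001,0,-0.018,0.002,0.053,0,0,0,-0.018,0.002,0.053,0,0,0,-0.018,0.002,0.053,0,0,0,0,0,0]}}

```text
t: 11.82
eef_pos: [0.5974, 0.0272, 0.1594]
ee_rot: [3.092, -0.327, 0.027]
force: [-1.7, 1.3, 0.6]
width: 0.0182
```

```bash
python3 turn.py .096 1.6; python3 -c "
from h import *
s=arm.get_state();print(s['moment'],s['force'])
cv2.imwrite('pics/w5.png',optics.grab_frame('wrist')[:,:,::-1])"
```

```text
jaw angle 1.689
1.6 t 11.82 pos [0.5974 0.0272 0.1594] dpos [ 0.0001  0.004  -0.0077] drot [ 0.038  0.003 -0.079] q [ 0.47  0.13 -0.69  0.38 -0.51  2.38] w 0.0182 F [-1.7  1.3  0.6]
[ 0.30812766  1.13168405 -0.62923943] [-1.7028387   1.27977457  0.60224764]
```

View pics/w5.png

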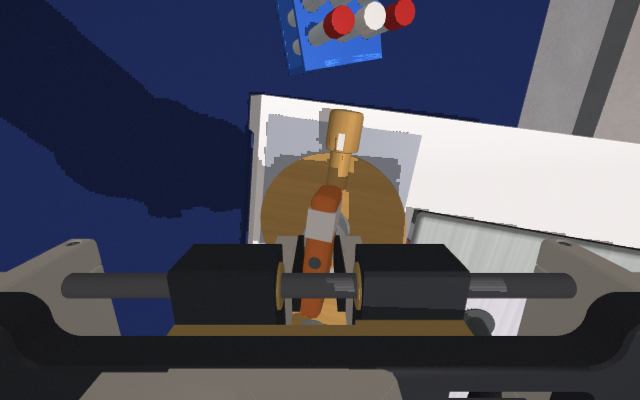

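{"method": "apply_moves", "body": {"increments": [0,0,0,0,0,0,0,0,0,0,0,0,0,0,0,0,0,0,-0.003,0,0.009,0,0,0,-0.003,0,0.009,0,0,0,-0.003,0,0.009,0,0,0,-0.003,0,0.009,0,0,0,-0.003,0,0.009,0,0,0,-0.003,0,0.009,0,0,0,-0.003,0,0.009,0,0,0,-0.003,0,0.009,0,0,0,0,0,0,0,0,0], "hand": 0.5}}

```text
t: 12.87
eef_pos: [0.5727, 0.0281, 0.2381]
ee_rot: [3.098, -0.331, 0.012]
force: [0.5, 0.4, 0.6]
width: 0.0435
```

```bash
cat > wing.py <<'E'
# project wing at several angles into the given cam and compare to found colour blob axis
from h import *
import sys
cam=sys.argv[1]; st=arm.get_state(); im=optics.grab_frame(cam); m=optics.camera_model(cam)
if cam=="wrist":
    T=np.eye(4);T[:3,:3]=R.from_euler("xyz",st["ee_rot"]).as_matrix();T[:3,3]=st["eef_pos"];W=np.linalg.inv(T@m["T_tool_cam"])
else: W=m["world_to_cam"]
hsv=cv2.cvtColor(im,cv2.COLOR_RGB2HSV)
for nm,y,h,lo,hi in(("vent",.096,.038,(4,170,90),(13,255,255)),("lock",0,.042,(105,150,110),(116,255,255))):
    c=proj(m,toW(sl(.062,y,.06),X),W); k=cv2.inRange(hsv,lo,hi); yy,xx=np.nonzero(k); d=np.hypot(xx-c[0],yy-c[1])<float(sys.argv[2])
    p=np.c_[xx[d],yy[d]].astype(float)
    if len(p)<20: print(nm,"few",len(p));continue
    pc=np.linalg.svd(p-p.mean(0),full_matrices=False)[2][0]; a=np.arctan2(pc[1],pc[0])%np.pi
    ts=np.linspace(-.2,1.8,201); e=[]
    for t in ts:
        v=proj(m,toW(sl(.062+h*np.cos(t),y+h*np.sin(t),.06),X),W)-proj(m,toW(sl(.062-h*np.cos(t),y-h*np.sin(t),.06),X),W)
        e.append(abs((np.arctan2(v[1],v[0])-a+np.pi/2)%np.pi-np.pi/2))
    print(nm,len(p),"pred",np.round(c),"cent",np.round(p.mean(0),1),"angle",round(ts[int(np.argmin(e))],2))
cv2.imwrite(sys.argv[3],im[:,:,::-1])
E
python3 wing.py wrist 90 pics/w6.png; python3 wing.py side 30 pics/s6.png;python3 wing.py scene 25 pics/c6.png
cat > turn.py <<'E'
from srch import *
import sys
y,n=map(float,sys.argv[1:3])
st=arm.get_state(); Rc=E_("xyz",st["ee_rot"]); S=Rs(); L=S.T@Rc[:,0]
print("jaw angle",round(float(np.arctan2(L[1],L[0])+np.pi/2)%np.pi,3),"M",np.round(st["moment"],2))
for t in map(float,sys.argv[3:]): todo(*goalt(.062,y,n,np.pi+t,.2),t)
E
python3 turn.py 0 .11 0
```

```text
vent 1206 pred [311. 207.] cent [317.  209.4] angle 1.54
lock 540 pred [301. 303.] cent [309.5 304.9] angle 0.08
vent few 0
lock 107 pred [335. 216.] cent [331.6 219.7] angle 0.07
vent 22 pred [324. 206.] cent [323.5 208.5] angle 1.39
lock 138 pred [293. 195.] cent [293.9 195.8] angle 0.06
jaw angle 1.675 M [ 0.1   0.95 -0.03]
0.0 t 13.02 pos [0.5721 0.0277 0.2355] dpos [-0.0136 -0.0891 -0.0319] drot [ 0.542 -0.055 -1.582] q [ 0.51  0.01 -0.6   0.3  -0.72  2.44] w 0.0438 F [-0.5  0.5 -0.1]
```

{"method": "apply_moves", "body": {"increments": [-0.001,-0.006,0,0.034,-0.003,-0.098,-0.001,-0.006,0,0.034,-0.003,-0.098,-0.001,-0.006,0,0.034,-0.003,-0.098,-0.001,-0.006,0,0.034,-0.003,-0.098,-0.001,-0.006,0,0.034,-0.003,-0.098,-0.001,-0.006,0,0.034,-0.003,-0.098,-0.001,-0.006,0,0.034,-0.003,-0.098,-0.001,-0.006,0,0.034,-0.003,-0.098,-0.001,-0.006,0,0.034,-0.003,-0.098,-0.001,-0.006,0,0.034,-0.003,-0.098,-0.001,-0.006,0,0.034,-0.003,-0.098,-0.001,-0.006,0,0.034,-0.003,-0.098,-0.001,-0.006,0,0.034,-0.003,-0.098,-0.001,-0.006,0,0.034,-0.003,-0.098,0,-0.004,0,0.034,-0.003,-0.098,0,0,0,0,0,0]}}

```text
t: 14.35
eef_pos: [0.5531, -0.0668, 0.2193]
ee_rot: [-2.84, 0.001, -1.627]
force: [-0.6, 0.5, -0.5]
width: 0.0436
```

```bash
python3 turn.py 0 .10 .05;python3 turn.py 0 .053 .05
```

```text
jaw angle 0.034 M [0.01 0.98 0.04]
0.05 t 14.35 pos [ 0.5531 -0.0668  0.2193] dpos [ 0.0103  0.0049 -0.0243] drot [-0.018 -0.021  0.008] q [ 0.3   0.01 -0.58  0.16 -0.71  1.11] w 0.0436 F [-0.6  0.5 -0.5]
jaw angle 0.034 M [0.01 0.98 0.04]
0.05 t 14.35 pos [ 0.5531 -0.0668  0.2193] dpos [ 0.0337  0.0026 -0.065 ] drot [-0.018 -0.021  0.008] q [ 0.3   0.01 -0.58  0.16 -0.71  1.11] w 0.0436 F [-0.6  0.5 -0.5]
```

{"method": "apply_moves", "body": {"increments": [0.004,0.002,-0.004,-0.003,-0.003,0.002,0.005,0.002,-0.006,-0.003,-0.004,0.002,0.004,0.001,-0.008,-0.003,-0.004,0.002,0.004,0,-0.008,-0.003,-0.004,0.002,0.004,0,-0.008,-0.003,-0.003,0,0.004,0,-0.008,-0.003,-0.003,0,0.003,0,-0.006,0,0,0,0.003,0,-0.006,0,0,0,0,0,0,0,0,0]}}

```text
t: 15.1
eef_pos: [0.5868, -0.0584, 0.156]
ee_rot: [-2.822, -0.027, -1.592]
force: [-0.2, -0.5, 0.3]
width: 0.0436
```

```bash
python3 turn.py 0 .053 .05
```

```text
jaw angle 0.078 M [ 0.01  1.14 -0.04]
0.05 t 15.1 pos [ 0.5868 -0.0584  0.156 ] dpos [ 0.     -0.0058 -0.0017] drot [ 0.011 -0.004 -0.027] q [ 0.3   0.12 -0.66  0.26 -0.51  1.04] w 0.0436 F [-0.2 -0.5  0.3]
```

{"method": "apply_moves", "body": {"increments": [0,-0.005,-0.001,0.01,0,-0.02,0,0,0,0,0,0,0,0,0,0,0,0,0,0,0,0,0,0,0,0,0,0,0,0,0,0,0,0,0,0,0,0,0,0,0,0], "hand": 1, "force": 25}}

```text
t: 15.68
eef_pos: [0.5861, -0.0646, 0.1552]
ee_rot: [-2.823, -0.016, -1.615]
force: [3.3, -2.0, -5.5]
width: 0.0142
```

```bash
python3 turn.py 0 .053 .05
```

```text
jaw angle 0.054 M [-0.93  0.36 -0.4 ]
0.05 t 15.68 pos [ 0.5861 -0.0646  0.1552] dpos [ 0.0007  0.0005 -0.0009] drot [ 0.    -0.005 -0.005] q [ 0.29  0.12 -0.65  0.24 -0.51  1.04] w 0.0142 F [ 3.3 -2.  -5.5]
```

{"method": "apply_moves", "body": {"increments": [0,0,0,-0.016,0.002,0.048,0,0,0,-0.016,0.002,0.048,0,0,0,-0.016,0.002,0.048,0,0,0,-0.016,0.002,0.048,0,0,0,-0.016,0.002,0.048,0,0,0,0,0,0]}}

```text
t: 16.18
eef_pos: [0.5861, -0.0654, 0.1556]
ee_rot: [-2.84, -0.099, -1.365]
force: [1.2, 0.6, -3.6]
width: 0.0148
```

```bash
python3 turn.py 0 .053 .3
```

```text
jaw angle 0.312 M [-0.35  0.87 -0.23]
0.3 t 16.18 pos [ 0.5861 -0.0654  0.1556] dpos [ 0.0007  0.0013 -0.0012] drot [ 0.006 -0.007 -0.016] q [ 0.29  0.12 -0.65  0.24 -0.51  1.31] w 0.0148 F [ 1.2  0.6 -3.6]
```

Turning freely (torque within friction, no block); carry on.

{"method": "apply_moves", "body": {"increments": [0,0,0,-0.018,0.002,0.053,0,0,0,-0.018,0.002,0.053,0,0,0,-0.018,0.002,0.053,0,0,0,-0.018,0.002,0.053,0,0,0,-0.018,0.002,0.053,0,0,0,-0.018,0.002,0.053,0,0,0,-0.018,0.002,0.053,0,0,0,-0.018,0.002,0.053,0,0,0,-0.018,0.002,0.053,0,0,0,-0.018,0.002,0.053,0,0,0,-0.018,0.002,0.053,0,0,0,-0.018,0.002,0.053,0,0,0,-0.018,0.002,0.053,0,0,0,-0.018,0.002,0.053,0,0,0,-0.018,0.002,0.053,0,0,0,-0.018,0.002,0.053,0,0,0,-0.018,0.002,0.053,0,0,0,-0.018,0.002,0.053,0,0,0,-0.018,0.002,0.053,0,0,0,0,0,0]}}

```text
t: 17.85
eef_pos: [0.5874, -0.0676, 0.1574]
ee_rot: [-3.095, -0.323, -0.285]
force: [-0.7, 0.2, -3.9]
width: 0.0176
```

```bash
python3 turn.py 0 .053 1.65
```

```text
jaw angle 1.389 M [-0.44  0.52 -0.08]
1.65 t 17.85 pos [ 0.5874 -0.0676  0.1574] dpos [-0.0006  0.0035 -0.0031] drot [-0.069  0.011  0.249] q [ 0.29  0.12 -0.67  0.28 -0.5   2.35] w 0.0176 F [-0.7  0.2 -3.9]
```

{"method": "apply_moves", "body": {"increments": [0,0.001,-0.001,-0.018,0.002,0.053,0,0.001,0,-0.018,0.002,0.053,0,0.001,0,-0.018,0.002,0.053,0,0,0,-0.018,0.002,0.053,0,0,0,-0.018,0.002,0.053,0,0,0,-0.018,0.002,0.053,0,0,0,0,0,0]}}

```text
t: 18.43
eef_pos: [0.5879, -0.067, 0.1577]
ee_rot: [3.077, -0.326, 0.056]
force: [-0.0, 1.0, -3.1]
width: 0.0191
```

```bash
python3 turn.py 0 .053 1.65
```

```text
jaw angle 1.717 M [ 0.32  0.73 -0.62]
1.65 t 18.43 pos [ 0.5879 -0.067   0.1577] dpos [-0.0011  0.0029 -0.0034] drot [ 0.036  0.004 -0.056] q [ 0.29  0.12 -0.68  0.3  -0.49  2.65] w 0.0191 F [-0.   1.  -3.1]
```

{"method": "apply_moves", "body": {"increments": [0,0,0,0,0,0,0,0,0,0,0,0,0,0,0,0,0,0,-0.003,0,0.009,0,0,0,-0.003,0,0.009,0,0,0,-0.003,0,0.009,0,0,0,-0.003,0,0.009,0,0,0,-0.003,0,0.009,0,0,0,-0.003,0,0.009,0,0,0,-0.003,0,0.009,0,0,0,-0.003,0,0.009,0,0,0,0,0,0,0,0,0], "hand": 0.5}}

```text
t: 19.43
eef_pos: [0.5636, -0.067, 0.2377]
ee_rot: [3.082, -0.331, 0.039]
force: [1.0, 0.7, -0.4]
width: 0.0437
```

```bash
python3 wing.py wrist 90 pics/w7.png;python3 wing.py scene 25 pics/c7.png
cat > lid.py <<'E'
from srch import *
def lidpose(phi,pit,turn=1.5*np.pi,out=0,SH=.174):
    """grasp point on bar with lid at phi; tool tilt pit from slope normal; out = retreat along tool"""
    c,s=np.cos(phi),np.sin(phi); a=-.125*c+.044*s; b=.125*s+.044*c
    P,Rt=goalt(SH+.125+a,0,.010+b,turn,pit); return P-out*Rt[:,2],Rt
if __name__=="__main__":
  for turn in(.5*np.pi,1.5*np.pi):
    q=np.array([.2,.2,-.5,.1,-.7,2.5 if turn>3 else -.6])
    for phi,pit,out in((0,.3,.08),(0,.3,0),(.3,.35,0),(.6,.4,0),(1.,.5,0),(1.1,.5,0),(1.1,.5,.1)):
        P,Rt=lidpose(phi,pit,turn,out); q,r=ik(P,Rt,q); print(round(turn,2),phi,out,np.round(P,3),np.round(q,2),round(r,4))
  todo(*lidpose(0,.3,1.5*np.pi,.06))
E
python3 lid.py; python3 look.py pics/w8.png
```

```text
vent 1704 pred [327.  83.] cent [331.8  92.1] angle 1.6
lock 1051 pred [311. 207.] cent [312.  212.9] angle 1.57
vent few 15
lock 221 pred [293. 195.] cent [288.8 196.1] angle 1.44
1.57 0 0.08 [ 0.664 -0.072  0.289] [ 0.22  0.19 -0.16  0.09 -1.01 -0.36] 0.0
1.57 0 0 [ 0.682 -0.073  0.211] [ 0.21  0.27 -0.24  0.09 -0.86 -0.36] 0.0
1.57 0.3 0 [ 0.68  -0.073  0.25 ] [ 0.21  0.27 -0.13  0.06 -1.01 -0.33] 0.0
1.57 0.6 0 [ 0.69  -0.074  0.289] [ 0.19  0.29  0.01  0.04 -1.17 -0.3 ] 0.0
1.57 1.0 0 [ 0.72  -0.077  0.332] [ 0.17  0.39  0.26  0.01 -1.42 -0.26] 0.0
1.57 1.1 0 [ 0.73  -0.078  0.34 ] [ 0.16  0.41  0.3   0.01 -1.44 -0.26] 0.0
1.57 1.1 0.1 [ 0.727 -0.078  0.44 ] [ 0.16  0.4   0.51  0.01 -1.65 -0.26] 0.0
4.71 0 0.08 [ 0.664 -0.072  0.289] [ 0.22  0.19 -0.16  0.08 -1.01  2.79] 0.0
4.71 0 0 [ 0.682 -0.073  0.211] [ 0.21  0.27 -0.23  0.08 -0.86  2.79] 0.0
4.71 0.3 0 [ 0.68  -0.073  0.25 ] [ 0.2   0.27 -0.13  0.06 -1.01  2.82] 0.0
4.71 0.6 0 [ 0.69  -0.074  0.289] [ 0.19  0.29  0.01  0.03 -1.17  2.85] 0.0
4.71 1.0 0 [ 0.72  -0.077  0.332] [ 0.16  0.39  0.26  0.   -1.42  2.88] 0.0
4.71 1.1 0 [ 0.73  -0.078  0.34 ] [ 0.16  0.41  0.31  0.   -1.45  2.89] 0.0
4.71 1.1 0.1 [ 0.727 -0.078  0.44 ] [ 0.16  0.4   0.51  0.   -1.65  2.89] 0.0
 t 19.53 pos [ 0.5632 -0.067   0.2358] dpos [ 0.1056 -0.005   0.0336] drot [ 0.06   0.104 -0.119] q [ 0.32 -0.01 -0.59  0.23 -0.7   2.7 ] w 0.0437 F [ 0.  -0.6 -0. ]
 t 19.53 pos [ 0.5632 -0.067   0.2358] dpos [ 0.0357  0.0982 -0.0835] drot [ 0.7   -0.223 -1.543] q [ 0.32 -0.01 -0.59  0.23 -0.7   2.7 ] w 0.0437 F [ 0.  -0.6 -0. ]
vent_grip pred [330.2  83.8] [([333.6, 84.7], 0.59)]
lock_grip pred [314.4 203.9] [([313.8, 203.9], 0.65)]
lid_handle pred [451.7 231.2] [([452.7, 232.1], 0.95)]
```

View pics/w7.png

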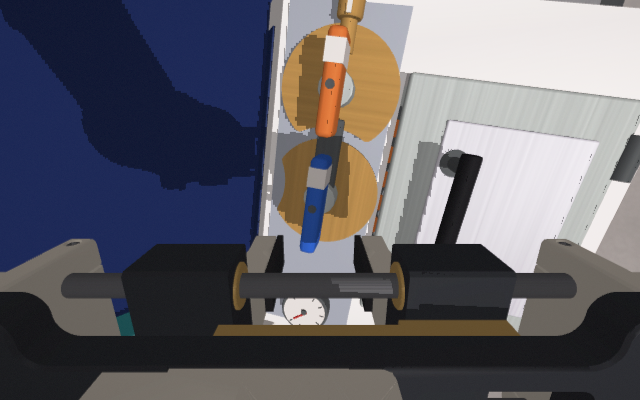

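{"method": "apply_moves", "body": {"increments": [0,0,0.01,0.006,0.01,-0.012,0,0,0.012,0.006,0.012,-0.013,0.01,0,0.008,0.007,0.012,-0.014,0.016,-0.001,0.004,0.007,0.012,-0.014,0.016,-0.001,0,0.007,0.012,-0.014,0.016,-0.001,0,0.007,0.012,-0.014,0.016,-0.001,0,0.007,0.012,-0.014,0.016,-0.001,0,0.007,0.012,-0.014,0.014,0,0,0.006,0.01,-0.01,0,0,0,0,0,0]}}

```text
t: 20.57
eef_pos: [0.669, -0.0735, 0.2614]
ee_rot: [3.14, -0.204, -0.101]
force: [0.0, 0.7, 0.3]
width: 0.0438
```

```bash
python3 - <<'E'
from lid import *
todo(*lidpose(0,.3,1.5*np.pi,.06)); todo(*lidpose(0,.3,1.5*np.pi,0))
E
python3 look.py pics/w9.png
```

```text
t 20.57 pos [ 0.669  -0.0735  0.2614] dpos [-0.0002  0.0014  0.008 ] drot [-0.    -0.02   0.005] q [ 0.22  0.22 -0.17  0.08 -0.98  2.79] w 0.0438 F [0.  0.7 0.3]
 t 20.57 pos [ 0.669  -0.0735  0.2614] dpos [ 0.0131  0.0001 -0.0505] drot [-0.    -0.02   0.005] q [ 0.22  0.22 -0.17  0.08 -0.98  2.79] w 0.0438 F [0.  0.7 0.3]
 t 20.57 pos [ 0.669  -0.0735  0.2614] dpos [-0.07    0.1046 -0.1091] drot [ 0.534 -0.306 -1.468] q [ 0.22  0.22 -0.17  0.08 -0.98  2.79] w 0.0438 F [0.  0.7 0.3]
vent_grip pred [184.6  91.4] [([185.1, 91.3], 0.72)]
lock_grip pred [201.  208.9] [([201.4, 209.0], 0.8)]
lid_handle pred [321.5 225.7] [([326.3, 225.8], 0.6)]
```

{"method": "apply_moves", "body": {"increments": [0.003,0,-0.007,0,-0.003,0,0.002,0,-0.008,0,-0.003,0,0.002,0,-0.008,0,-0.003,0,0.002,0,-0.008,0,-0.003,0,0.002,0,-0.007,0,-0.003,0,0.002,0,-0.006,0,-0.003,0,0.001,0,-0.003,0,0,0,0,0,0,0,0,0]}}

```text
t: 21.43
eef_pos: [0.6782, -0.0731, 0.2105]
ee_rot: [-3.141, -0.225, -0.1]
force: [-0.5, 0.4, -0.4]
width: 0.0437
```

```bash
python3 - <<'E'
from lid import *
todo(*lidpose(0,.3,1.5*np.pi,0))
E
```

```text
t 21.43 pos [ 0.6782 -0.0731  0.2105] dpos [ 0.0039 -0.0002  0.0004] drot [-0.001  0.002  0.003] q [ 0.21  0.26 -0.25  0.09 -0.85  2.77] w 0.0437 F [-0.5  0.4 -0.4]
```

{"method": "apply_moves", "body": {"increments": [0.004,0,0,0,0,0,0,0,0,0,0,0,0,0,0,0,0,0,0,0,0,0,0,0,0,0,0,0,0,0,0,0,0,0,0,0,0,0,0,0,0,0], "hand": 1, "force": 45}}

```text
t: 22.02
eef_pos: [0.6818, -0.073, 0.2106]
ee_rot: [-3.141, -0.223, -0.1]
force: [3.2, -1.2, -3.6]
width: 0.0137
```

```bash
cat > lidstep.py <<'E'
from lid import *
import sys
st=arm.get_state(); Rc=E_("xyz",st["ee_rot"]); g=st["eef_pos"]-.008*Rc[:,2]
h=toW(sl(.299,0,.010),X); d=Rs().T@(g-h); print("lid angle est",round(float(np.arctan2(d[2],-d[0])-np.arctan2(.044,.125)),3),"radius",round(float(np.hypot(d[0],d[2])),4),"(0.1325) lateral",round(d[1],4))
for a in sys.argv[1:]:
    f,p=map(float,a.split(",")); todo(*lidpose(f,p),a)
E
python3 lidstep.py 0,.3 .1,.3 .2,.33 .4,.36 .6,.4 .8,.45 1.05,.5
```

```text
lid angle est -0.002 radius 0.1329 (0.1325) lateral 0.0003
0,.3 t 22.02 pos [ 0.6818 -0.073   0.2106] dpos [ 0.0003 -0.0003  0.0004] drot [-0.001 -0.     0.004] q [ 0.21  0.27 -0.24  0.09 -0.85  2.78] w 0.0137 F [ 3.2 -1.2 -3.6]
.1,.3 t 22.02 pos [ 0.6818 -0.073   0.2106] dpos [-0.0015 -0.0001  0.0135] drot [-0.001 -0.     0.004] q [ 0.21  0.27 -0.24  0.09 -0.85  2.78] w 0.0137 F [ 3.2 -1.2 -3.6]
.2,.33 t 22.02 pos [ 0.6818 -0.073   0.2106] dpos [-0.0022 -0.0001  0.0267] drot [0.002 0.029 0.004] q [ 0.21  0.27 -0.24  0.09 -0.85  2.78] w 0.0137 F [ 3.2 -1.2 -3.6]
.4,.36 t 22.02 pos [ 0.6818 -0.073   0.2106] dpos [ 0.0006 -0.0003  0.0529] drot [0.005 0.059 0.004] q [ 0.21  0.27 -0.24  0.09 -0.85  2.78] w 0.0137 F [ 3.2 -1.2 -3.6]
.6,.4 t 22.02 pos [ 0.6818 -0.073   0.2106] dpos [ 0.0084 -0.0011  0.078 ] drot [0.009 0.099 0.004] q [ 0.21  0.27 -0.24  0.09 -0.85  2.78] w 0.0137 F [ 3.2 -1.2 -3.6]
.8,.45 t 22.02 pos [ 0.6818 -0.073   0.2106] dpos [ 0.021  -0.0023  0.101 ] drot [0.014 0.149 0.004] q [ 0.21  0.27 -0.24  0.09 -0.85  2.78] w 0.0137 F [ 3.2 -1.2 -3.6]
1.05,.5 t 22.02 pos [ 0.6818 -0.073   0.2106] dpos [ 0.0428 -0.0044  0.1254] drot [0.018 0.199 0.004] q [ 0.21  0.27 -0.24  0.09 -0.85  2.78] w 0.0137 F [ 3.2 -1.2 -3.6]
```

{"method": "apply_moves", "body": {"increments": [-0.001,0,0.006,0,0.006,0,-0.001,0,0.006,0,0.006,0,0,0,0.006,0,0.006,0,0,0,0.006,0,0.006,0,0,0,0.006,0,0.006,0,0,0,0,0,0,0]}}

```text
t: 22.52
eef_pos: [0.6791, -0.0728, 0.2345]
ee_rot: [3.14, -0.184, -0.102]
force: [-1.8, 0.4, 1.1]
width: 0.0136
```

```bash
python3 lidstep.py .2,.33 .6,.4 1.05,.5; python3 -c "
from h import *
cv2.imwrite('pics/s10.png',cv2.resize(optics.grab_frame('side')[40:300,220:500,::-1],None,fx=2,fy=2))"
```

```text
lid angle est 0.179 radius 0.1329 (0.1325) lateral 0.0003
.2,.33 t 22.52 pos [ 0.6791 -0.0728  0.2345] dpos [ 0.0005 -0.0003  0.0028] drot [ 0.001 -0.009  0.005] q [ 0.21  0.27 -0.17  0.07 -0.96  2.8 ] w 0.0136 F [-1.8  0.4  1.1]
.6,.4 t 22.52 pos [ 0.6791 -0.0728  0.2345] dpos [ 0.0111 -0.0013  0.0541] drot [0.008 0.06  0.005] q [ 0.21  0.27 -0.17  0.07 -0.96  2.8 ] w 0.0136 F [-1.8  0.4  1.1]
1.05,.5 t 22.52 pos [ 0.6791 -0.0728  0.2345] dpos [ 0.0454 -0.0046  0.1015] drot [0.017 0.16  0.005] q [ 0.21  0.27 -0.17  0.07 -0.96  2.8 ] w 0.0136 F [-1.8  0.4  1.1]
```

View pics/s10.png

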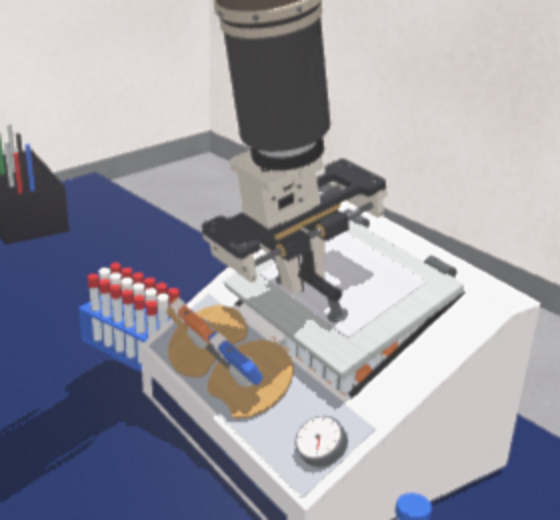

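Lid is rising with the bar (gap visible along its lower edge at about (350,375)); both wings level. Continue to about 0.6.

{"method": "apply_moves", "body": {"increments": [0,0,0.006,0.001,0.006,0,0,0,0.007,0.001,0.007,0,0.001,0,0.007,0.001,0.007,0,0.001,0,0.007,0.001,0.007,0,0.002,0,0.007,0.001,0.007,0,0.002,0,0.007,0.001,0.007,0,0.002,0,0.007,0.001,0.007,0,0.002,0,0.005,0.001,0.007,0,0,0,0,0,0,0]}}

```text
t: 23.32
eef_pos: [0.6837, -0.0734, 0.2743]
ee_rot: [-3.141, -0.104, -0.105]
force: [-0.5, 0.7, -0.8]
width: 0.0137
```

```bash
python3 lidstep.py .6,.4 .8,.45 1.07,.5
```

```text
lid angle est 0.482 radius 0.1335 (0.1325) lateral 0.0001
.6,.4 t 23.32 pos [ 0.6837 -0.0734  0.2743] dpos [ 0.0065 -0.0008  0.0144] drot [-0.002 -0.019  0.009] q [ 0.19  0.3  -0.01  0.03 -1.16  2.83] w 0.0137 F [-0.5  0.7 -0.8]
.8,.45 t 23.32 pos [ 0.6837 -0.0734  0.2743] dpos [ 0.0191 -0.002   0.0374] drot [0.003 0.03  0.009] q [ 0.19  0.3  -0.01  0.03 -1.16  2.83] w 0.0137 F [-0.5  0.7 -0.8]
1.07,.5 t 23.32 pos [ 0.6837 -0.0734  0.2743] dpos [ 0.0429 -0.0043  0.0635] drot [0.008 0.08  0.009] q [ 0.19  0.3  -0.01  0.03 -1.16  2.83] w 0.0137 F [-0.5  0.7 -0.8]
```

{"method": "apply_moves", "body": {"increments": [0.002,0,0.006,0.001,0.006,0.001,0.003,0,0.007,0.001,0.006,0.001,0.004,0,0.008,0.001,0.007,0.001,0.004,0,0.007,0.001,0.007,0.001,0.005,-0.001,0.007,0.001,0.007,0.001,0.005,-0.001,0.007,0.001,0.007,0.001,0.006,-0.001,0.007,0.001,0.007,0.001,0.006,-0.001,0.007,0.001,0.007,0.001,0.006,-0.001,0.006,0.001,0.007,0,0.006,0,0.006,0,0.007,0,0,0,0,0,0,0]}}

```text
t: 24.23
eef_pos: [0.7177, -0.077, 0.335]
ee_rot: [-3.139, 0.012, -0.098]
force: [1.0, 0.5, -2.1]
width: 0.0138
```

```bash
python3 lidstep.py 1.08,.5
```

```text
lid angle est 1.009 radius 0.1361 (0.1325) lateral -0.0002
1.08,.5 t 24.23 pos [ 0.7177 -0.077   0.335 ] dpos [ 0.0099 -0.0008  0.0035] drot [-0.006 -0.035  0.001] q [ 0.16  0.41  0.31 -0.01 -1.48  2.89] w 0.0138 F [ 1.   0.5 -2.1]
```

{"method": "apply_moves", "body": {"increments": [0.006,0,0.003,0,-0.01,0,0.006,-0.001,0.002,0,-0.01,0,0,0,0,0,0,0]}}

```text
t: 24.48
eef_pos: [0.7246, -0.0777, 0.3419]
ee_rot: [-3.138, 0.001, -0.097]
force: [10.1, -5.2, -16.6]
width: 0.0137
```

{"method": "apply_moves", "body": {"increments": [0,0,0,0,0,0,0,0,0,0,0,0,0,0,0,0,0,0,0,0,0,0,0,0], "hand": 0.72}}

```text
t: 24.82
eef_pos: [0.7271, -0.0778, 0.3484]
ee_rot: [-3.137, -0.013, -0.096]
force: [0.2, 0.5, 0.2]
width: 0.0244
```

```bash
python3 lidstep.py 1.08,.5; python3 look.py pics/w11.png
```

```text
lid angle est 1.122 radius 0.1406 (0.1325) lateral -0.0001
1.08,.5 t 24.82 pos [ 0.7271 -0.0778  0.3484] dpos [ 0.0005  0.0001 -0.0099] drot [-0.005 -0.01  -0.001] q [ 0.16  0.41  0.33 -0.   -1.48  2.89] w 0.0244 F [0.2 0.5 0.2]
 t 24.82 pos [ 0.7271 -0.0778  0.3484] dpos [-0.1282  0.1089 -0.196 ] drot [ 0.377 -0.435 -1.53 ] q [ 0.16  0.41  0.33 -0.   -1.48  2.89] w 0.0244 F [0.2 0.5 0.2]
vent_grip pred [191.   99.8] [([191.1, 99.4], 0.94)]
lock_grip pred [201.4 182.4] [([198.7, 183.5], 0.86)]
lid_handle pred [271.4 195.7] [([318.4, 254.6], 0.85)]
```

View pics/w11.png

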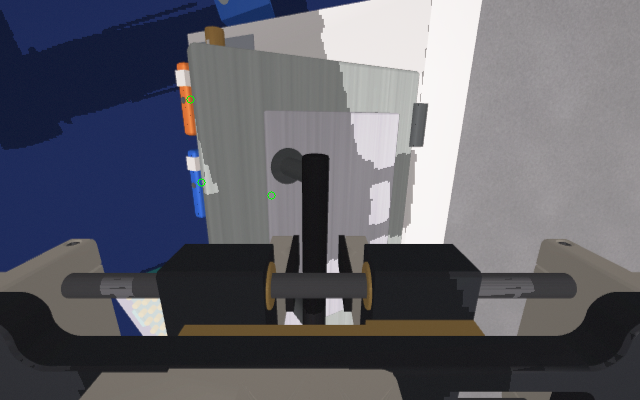

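{"method": "apply_moves", "body": {"increments": [0,0,0.006,0,0,0,0,0,0.01,0,0,0,0,0,0.01,0,0,0,0,0,0.01,0,0,0,-0.002,0,0.01,0,0,0,-0.004,0,0.01,0,0,0,-0.006,0,0.01,0,0,0,-0.01,0,0.01,0,0,0,-0.01,0,0.01,0,0,0,-0.01,0,0.01,0,0,0,-0.01,0,0.01,0,0,0,0,0,0,0,0,0,0,0,0,0,0,0,0,0,0,0,0,0]}}

```text
t: 26.18
eef_pos: [0.6673, -0.0783, 0.4692]
ee_rot: [-3.136, -0.017, -0.096]
force: [0.4, 0.4, 0.2]
width: 0.0246
```

```bash
python3 wing.py wrist 60 pics/w12.png; python3 wing.py scene 25 pics/c12.png; python3 - <<'E'
from h import *
from scipy.optimize import minimize_scalar
im={c:optics.grab_frame(c) for c in("scene","side","wrist")}
cv2.imwrite("pics/s12.png",cv2.resize(im["side"][60:340,180:520,::-1],None,fx=1.8,fy=1.8))
st=arm.get_state();T=np.eye(4);T[:3,:3]=R.from_euler("xyz",st["ee_rot"]).as_matrix();T[:3,3]=st["eef_pos"]
for c in im:
    m=optics.camera_model(c); W=np.linalg.inv(T@m["T_tool_cam"]) if c=="wrist" else m["world_to_cam"]
    bar=lambda f:proj(m,toW(sl(.299-.125*np.cos(f)+.044*np.sin(f),0,.010+.125*np.sin(f)+.044*np.cos(f)),X),W)
    for d in finder.landmark_of(c,"lid_handle")[:1]:
        r=minimize_scalar(lambda f:np.sum((bar(f)-d["point"])**2),bounds=(0,1.4),method="bounded"); print(c,np.round(d["point"],1),round(d["conf"],2),"lid angle",round(r.x,3),"px err",round(r.fun**.5,1))
print(st["t"],st["eef_pos"],st["force"])
E
```

```text
vent 605 pred [257.  99.] cent [264.1 104.1] angle 1.55
lock 573 pred [261. 163.] cent [266.7 165.6] angle 1.52
vent few 11
lock few 2
scene [262.5 198.1] 0.59 lid angle 1.018 px err 1.3
side [387.6 128.2] 0.56 lid angle 1.024 px err 3.0
wrist [372.9 190.1] 0.95 lid angle 1.053 px err 1.4
26.4333 [ 0.66787228 -0.07816702  0.46731732] [-0.6057927  -0.04532382 -0.36407297]
```

View pics/s12.png

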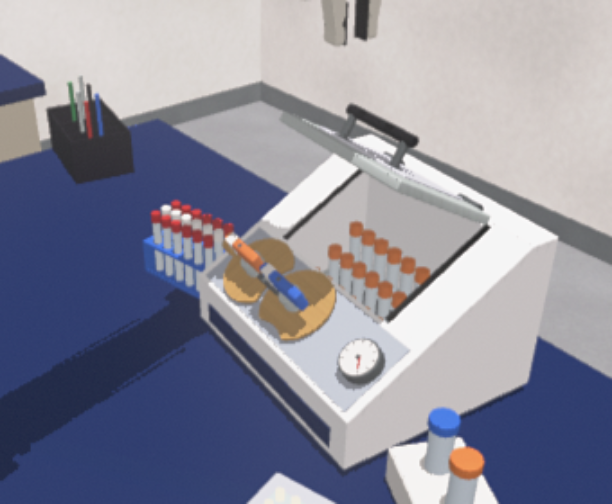

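The lid stands open at about 1.03 rad (59°), bar at about (380,125) in the view. Both wings are level, the gripper is clear above, and the bystanders are untouched. Handing in.

```bash
python3 -c "
from station import arm
print(arm.job_done())"
```

```text
the job is handed in; nothing more can be done
None
```

I opened the vent valve to its stop, then turned the lid lock to its stop. I then lifted the lid by its bar, let go and backed the gripper off upwards. The job was handed in at about 26 s of the 72 s allowed; the hand-in reports no verdict.

**Last checks**
- **Handles:** the wrist camera, which saw them best, put the vent at about 1.55 rad and the lock at about 1.52 rad. Both need to be above 1.4.
- **Lid:** the three cameras gave 1.02, 1.02 and 1.05 rad (58–60°), and it stood by itself after release.
- **Robot:** it touched nothing, with force readings under 1 N.
- **Bystanders:** the rack and tube block stood upright in the last picture, and I saw no sign of them moving. The tip box was mostly outside that crop. I did not measure the positions of any of the three again.

**What disagreed**
- **Scene camera:** earlier it read the vent at 1.39 and the lock at 1.44 rad. The wings are small in that view (the vent reading rested on only 22 pixels), so I trusted the wrist camera. In the final check it saw too little of either wing to measure.
- **Lid angle during the lift:** the gripper position suggested 1.12 rad with the radius from the hinge reading 8 mm too long. The bar had slipped a little in the pads, so I used the camera readings.
- **Tool angle:** the arm could not point straight into the slope at the handles, so I turned them with the tool leaning about 11° off their axes.
- **Vent grip:** the first grip pressed with about 19 N, so I backed off 3 mm before turning.

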